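# Tuck the plant board under the weighted arm

## Task

Put the loose wooden plant board away on top of the two in the holder: slide it in under the weighted arm, above the pile, until its end is home against the backstop. It should lie flat and squared up with the pile, with the arm resting on it; leave the pile in place and do not disturb the other things on the ledge.

Things in the scene. Friction and masses are not known exactly. Their poses are not given: they have to be found in the camera images.
- loose_board: The loose wooden plant board, a flat rectangular slat 170 x 50 x 12 mm, 70 g. Origin at the centre of its underside, x along its length, y across its width, z through its thickness. It lies flat on the ledge on the robot's right, away from the holder, pointing roughly along world y; the two ends are alike and either may go in first.
- holder: Dark wooden holder fixed to the ledge on the robot's left. Boards slide in along its +x, which points roughly to world +y: its open front faces the robot's right. Origin on the ledge. Base slab x -50 to 80, y -50 to 50 mm, 12 thick. Low side rails, inner faces at y = -31 and 31 mm, x -30 to 40, tops at z = 28 mm (the pile's top is at 36). Pile boards stick out 70 mm in front of the base over free air.
- holder_home (a point): Where the centre of the new board's underside belongs when home: on the pile, x = -35, y = 0, z = 36 mm in the holder's frame, same axes. The board's far end then meets the backstop, its near end is at holder x = -120 mm.
- holder_backstop (a point): Middle of the backstop's front face, holder x = 50, y = 0, z = 42 mm. The backstop is two wooden posts, 14 to 30 mm either side of the middle, tops at z = 72 mm.
- press_arm: Holder's aluminium arm with a dark steel weight, 220 g. Swings up freely on a level hinge between the backstop posts (origin on the hinge, holder x = 66, z = 46 mm) and falls back by itself (1 to 1.5 N at its foot); it cannot be left open. Foot: 38 mm wide bar on the pile at holder x = -15 mm. Highest part, the weight: z = 98 mm at rest, about 107 mm with the new board in.
- lip_tip (a point): Tip of the arm's 36 mm wide lip, at holder x = -68, z = 59 mm at rest. The lip slopes down from here at 22 degrees to the foot at x = -15, z = 36 mm, so a board pushed in level along the pile's top meets the lip and lifts the arm by itself (2 to 10 N). With the board in, the tip is at about z = 80 mm.
- pile_low: Lower of the two boards in the holder: same wooden plant board, a flat rectangular slat 170 x 50 x 12 mm, 70 g. Origin at the centre of its underside, x along its length, y across its width, z through its thickness. Its underside is at z = 12 mm in the holder's frame.
- pile_top: Upper of the two boards in the holder: same wooden plant board, a flat rectangular slat 170 x 50 x 12 mm, 70 g. Origin at the centre of its underside, x along its length, y across its width, z through its thickness. Its underside is at z = 24 mm in the holder's frame, its top at 36 mm. Loose; held down by the arm's foot, its end within about 2 mm of the backstop.
- rabbit_pot: Bystander, loose: rabbit-shaped white ceramic pot, 113 mm tall, about 110 mm long. Origin at its underside.
- sprayer: Bystander, loose: green hand sprayer standing upright, 80 mm diameter, 190 mm tall. Origin at its underside.
- scoop: Bystander, loose: copper-toned aluminium scoop lying flat, 200 mm long, 60 mm wide. Origin at its underside.
- skewer_0: Bystander, loose: flat bamboo skewer, 200 x 7 x 6 mm. Origin at its underside.
- skewer_1: Bystander, loose: flat bamboo skewer, 200 x 7 x 6 mm. Origin at its underside.
- saucer: Bystander, loose: terracotta saucer, 120 mm diameter, 18 mm high. Origin at its underside.
- small_pot: Bystander, loose: empty terracotta pot, 80 mm diameter, 75 mm tall. Origin at its underside.

How it is judged:
At the end, for the whole second after the job is handed in: Loose board at rest on the two others: end within 17 mm of the backstop, within 13 mm of the holder's middle line, in line within 9 and flat within 5 degrees, underside 32 to 41 mm up, the arm pressing on it (over 0.3 N); both pile boards still in place below it to the same tolerances (x of loose_board in the frame of holder between -0.052 and -0.028 m and y of loose_board in the frame of holder between -0.013 and 0.013 m and z of loose_board in the frame of holder between 0.032 and 0.041 m and angle between the x axis of each of loose_board, pile_low, pile_top and the x axis of holder, either way round below 0.16 rad and angle between the z axis of loose_board and the z axis of holder, either way round below 0.09 rad and contact force between press_arm and loose_board above 0.3 N and linear speed of loose_board below 0.02 m/s and x of pile_low in the frame of holder between -0.052 and -0.028 m and y of pile_low in the frame of holder between -0.013 and 0.013 m and z of pile_low in the frame of holder between 0.008 and 0.017 m and x of pile_top in the frame of holder between -0.052 and -0.028 m and y of pile_top in the frame of holder between -0.013 and 0.013 m and z of pile_top in the frame of holder between 0.02 and 0.029 m); the robot touches nothing.
It fails at once if a bystander is shoved more than 40 mm (distance of any of rabbit_pot, sprayer, scoop, skewer_0, skewer_1, saucer, small_pot from where it was at the start of the episode above 0.04 m).
It fails at once if a pot or the sprayer is tipped more than 30 degrees (angle between any of rabbit_pot, sprayer, small_pot's own z axis and vertical above 0.52 rad).
It also fails if it takes over 45 s, if anything falls off the work surface, if the arm or the gripper's body presses on something with over 40 N, if the wrist force passes 120 N, or if a joint passes its speed limit or range.

## Robot

A 6-joint arm with a two-finger parallel gripper is mounted at the origin on the work surface. World frame = base frame: x ahead of the robot, y to its left, z up, the work surface at z = 0. Lengths are in m, angles in rad, forces in N, time in s.
With the tool pointing down it reaches from about 0.3 to 0.775 m from the base axis. Payload 14.6 kg.
Tool frame: the origin (TCP) lies at the very end of the fingers, on their centre line; the grasp point (between the pads) lies 19 mm behind it (pinch_z is the distance from the TCP to the grasp point, in m); z points along the fingers, y is the direction in which the jaws open and shut (so a half turn about z gives the same grasp; the last joint's range is limited). The gripper opens to 94 mm and grips with 3 to 60 N. Pads are 16 mm wide; open, the fingers measure 119 mm over their backs; the gripper's body (75 mm by 177 mm) begins 78 mm behind the grasp point.
Start: joints at [-1.413, 0.3, 1.521, -0, 1.321, -0.067], TCP at [0.123, -0.536, 0.185] pointing down, gripper open.
Joint ranges: [-3.03, 3.03], [-0.79, 2.21], [0.23, 2.52], [-1.04, 4.18], [0, 3.07], [-2.55, 2.55]. Speed limits (rad/s): [2.22, 2.22, 2.57, 3.14, 3.14, 3.14].

## Interface

Orientations are given as [roll, pitch, yaw] about the fixed x, y, z axes, in that order (R = Rz(yaw) Ry(pitch) Rx(roll)).
In Python, from station import get_obs, camera, hand_in, pinch_z gives the robot as it stands.
- The arm moves only by the tool servo_tool, never from a script. Its argument "moves" is a list that holds one entry, the list of rows, each a list of 7 numbers: the turn, a rotation vector about the tool's x, y, z normalised to -1 to 1, where 1 is pi/2 rad, then the shift along the tool's x, y, z normalised to -1 to 1, where 1 is 500 mm, then the closure, from 0 (fully open) to 1 (shut). In form: [[[rx, ry, rz, x, y, z, hand], ...]]. A call has 1 to 12 rows; each row is the pose to reach, as a shift and turn from the pose measured when the call began, along the tool's axes at that moment; what a row does not reach only later rows make up. A row lasts 1/12 s, in which the tool goes at most 41.7 mm and 7.16 degrees, less where a joint would pass 70% of its speed; a pose out of reach is approached as far as the arm can. A call with a number of a shift or a turn outside -1 to 1 is refused whole. A call with a gripper value outside its range is refused whole. The fingers move at their own pace and stop on an object; "squeeze" is the grip in N (left out, the last holds). Time passes only in rows, so rows that repeat a pose let the fingers close. It gives the time, the measured TCP pose, the force and the opening at its end, in the units of the state.
- get_obs(): the state, without advancing time (a new reading comes with each control period).
- camera(name): name is "scene" or "top" or "wrist"; returns a dict with "color" (480x640x3 uint8, red, green, blue), "intrinsics" (3x3 intrinsics, pixels), "rvec" (rotation vector, rad) and "tvec" (3), from world to camera coordinates, as OpenCV has them. Camera axes: x right, y down, z forward; pixel columns grow to the right and rows downward; lengths in m; the calibration is good to about 2 mm. A picture is of the moment at which its call begins. There is no depth.
- hand_in(): hands the job in, once; it reports no verdict.
The state is a dict: "time_s": time; "qpos": joint angles; "joint_vel": joint speeds; "tau": joint torques, N m; "ee_pos": TCP position; "eef_rot": TCP orientation; "force": force on the tool from outside, world axes, zero at the start; "moment": the same for the moment, N m; "grip_width": finger opening in m.
Only numpy, scipy, OpenCV 4.12 (cv2) and the standard library are available. Lean on these libraries where they do the work, as an engineer would, in place of code of your own. Each camera call takes 0.05 s, during which the arm holds its last target.

## Working session

There is one attempt and no reset: what is moved stays moved. The work goes in short steps, Python scripts to look and compute and a tool call to move; the robot and the scene stay as the last step left them, time stands still between calls to the robot, and variables do not carry over. Pictures are saved under pics/ and viewed, and the job is handed in when it is done.

Besides the shell and the picture viewer there is one more tool, called after "Emit:" by a JSON object that holds its "name" and its "arguments". servo_tool: Moves the arm, as the interface text tells. Scaled input: -1 to 1 covers 500 mm each way for a shift and pi/2 rad each way for a turn. Its arguments: {"type":"object","properties":{"moves":{"type":"array"},"squeeze":{"type":"number"}},"required":["moves"]}

```bash
mkdir -p pics; ls
python3 - <<'E'
from station import get_obs,camera,pinch_z
import cv2
print(get_obs(),pinch_z)
for n in("scene","top","wrist"):
    c=camera(n);cv2.imwrite(f"pics/{n}0.png",c["color"][:,:,::-1]);print(n,c["intrinsics"],c["rvec"],c["tvec"])
E
```

```text
pics
{'time_s': 0.0, 'qpos': array([-1.41260873e+00,  3.00500330e-01,  1.52155715e+00, -1.63821535e-05,
        1.32071492e+00, -6.66264222e-02]), 'joint_vel': array([ 8.16921784e-04, -2.12843606e-04,  1.17813860e-03,  1.82777124e-03,
        4.91815247e-05,  7.06068856e-04]), 'tau': array([ 2.17707951e-03, -5.31812382e+01, -3.52734160e+01,  7.09411385e-02,
        2.44986912e-02, -9.14243333e-05]), 'ee_pos': array([ 0.1225428 , -0.53588581,  0.18478044]), 'eef_rot': array([-3.14041446e+00, -6.27119699e-05,  2.24818048e-01]), 'force': array([-0.41062463, -0.92213001,  0.47638858]), 'moment': array([-0.02425664,  0.02735705, -0.00364081]), 'grip_width': 0.09410355119060348} 0.0188
scene [[440.12581523   0.         317.14623648]
 [  0.         440.12581523 240.48860759]
 [  0.           0.           1.        ]] [ 2.11446938  1.42268018 -0.46628727] [-0.18549163 -0.35851874  1.39494608]
top [[611.15455068   0.         325.90468048]
 [  0.         611.15455068 244.37611843]
 [  0.           0.           1.        ]] [ 2.20534489 -2.19287375  0.08672323] [-0.0407917   0.55047447  1.56691061]
wrist [[364.59330365   0.         321.77987758]
 [  0.         364.59330365 233.9583394 ]
 [  0.           0.           1.        ]] [-2.26815837  1.80926795  0.26769497] [-0.55017149 -0.03041631  0.39110604]
```

View pics/scene0.png

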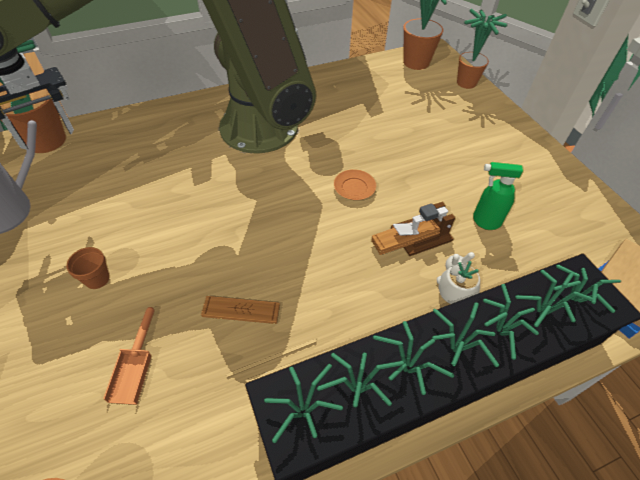

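View pics/top0.png

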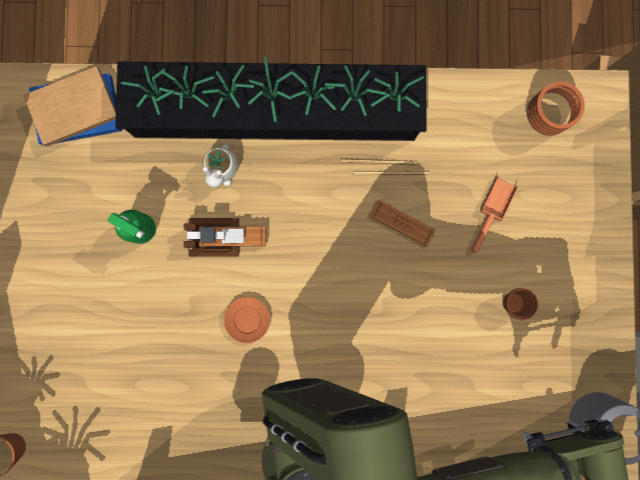

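View pics/wrist0.png

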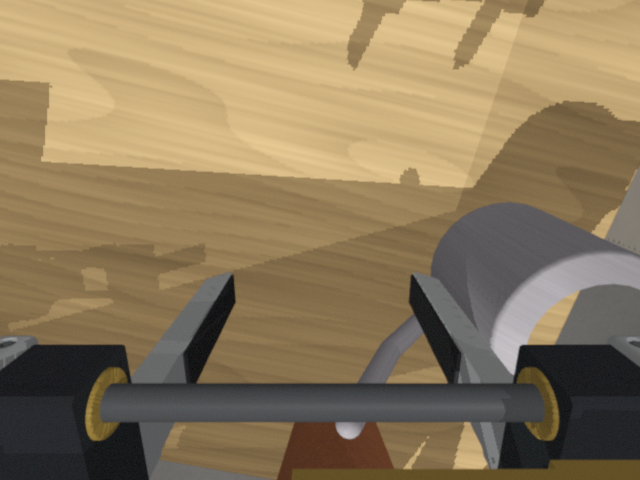

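The scene view shows the loose board at about (241,309) and the holder at (415,235). In the top view the board is at (402,223) and the holder at (225,236), opening to the right. Next I'll zoom in and measure both.

```bash
cat > h.py <<'E'
import numpy as np,cv2
from scipy.spatial.transform import Rotation as Ro
from station import get_obs,camera,pinch_z
def ray(c,px,z):
    R=cv2.Rodrigues(np.array(c["rvec"]))[0];t=np.array(c["tvec"]).ravel();K=np.array(c["intrinsics"])
    o=-R.T@t;d=R.T@np.linalg.inv(K)@np.array([px[0],px[1],1.]);return o+d*(z-o[2])/d[2]
def proj(c,P):
    return cv2.projectPoints(np.array(P,float).reshape(-1,3),np.array(c["rvec"],float),np.array(c["tvec"],float),np.array(c["intrinsics"]),None)[0].reshape(-1,2)
E
python3 - <<'E'
from h import *
c=camera("top");im=c["color"][:,:,::-1].copy()
s=camera("scene");si=s["color"][:,:,::-1].copy()
cv2.imwrite("pics/z1.png",cv2.resize(im[190:280,170:290],None,fx=6,fy=6,interpolation=cv2.INTER_CUBIC))
cv2.imwrite("pics/z2.png",cv2.resize(si[190:270,360:470],None,fx=7,fy=7,interpolation=cv2.INTER_CUBIC))
hsv=cv2.cvtColor(im,cv2.COLOR_BGR2HSV)
print(hsv[223,402],hsv[236,260],hsv[300,420],hsv[215,390])
m=cv2.inRange(hsv,(3,110,60),(14,255,190))
roi=np.zeros_like(m);roi[190:260,360:445]=m[190:260,360:445]
roi=cv2.morphologyEx(roi,cv2.MORPH_CLOSE,np.ones((5,5)))
cs=max(cv2.findContours(roi,0,2)[0],key=cv2.contourArea);r=cv2.minAreaRect(cs);b=cv2.boxPoints(r);print(r)
w=np.array([ray(c,p,0.012) for p in b]);print(w,w.mean(0))
for i in range(2):
    d=w[i+1]-w[i];print(np.linalg.norm(d),np.degrees(np.arctan2(d[1],d[0])))
cv2.drawContours(im,[b.astype(int)],-1,(255,0,0),1)
cv2.imwrite("pics/z3.png",cv2.resize(im[185:265,350:460],None,fx=6,fy=6))
E
```

```text
[ 11 144 103] [ 12 152 170] [ 18 112 219] [ 13 153 123]
((402.35888671875, 222.55841064453125), (65.076904296875, 19.34254264831543), 28.217357635498047)
[[ 0.62673673 -0.15021719  0.012     ]
 [ 0.6717091  -0.17414193  0.012     ]
 [ 0.59193753 -0.32420796  0.012     ]
 [ 0.54718434 -0.30001941  0.012     ]] [ 0.60939192 -0.23714662  0.012     ]
0.05094022443755528 -28.01242315944888
0.16995092096205536 -117.99406080960604
```

View pics/z1.png

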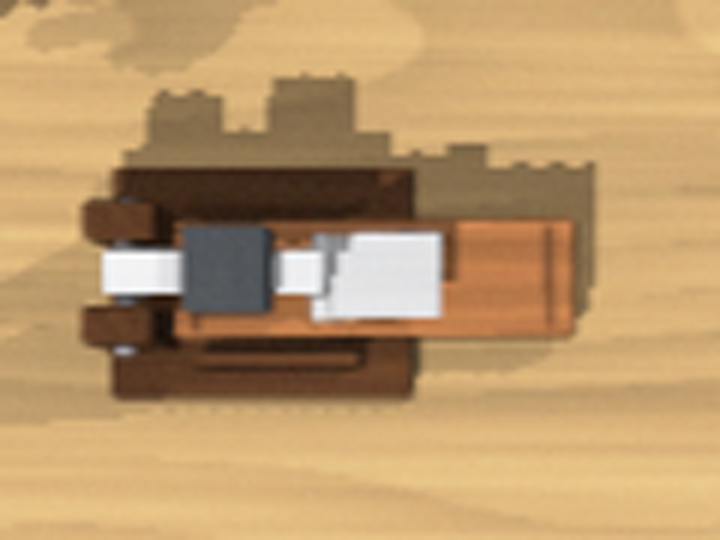

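View pics/z2.png

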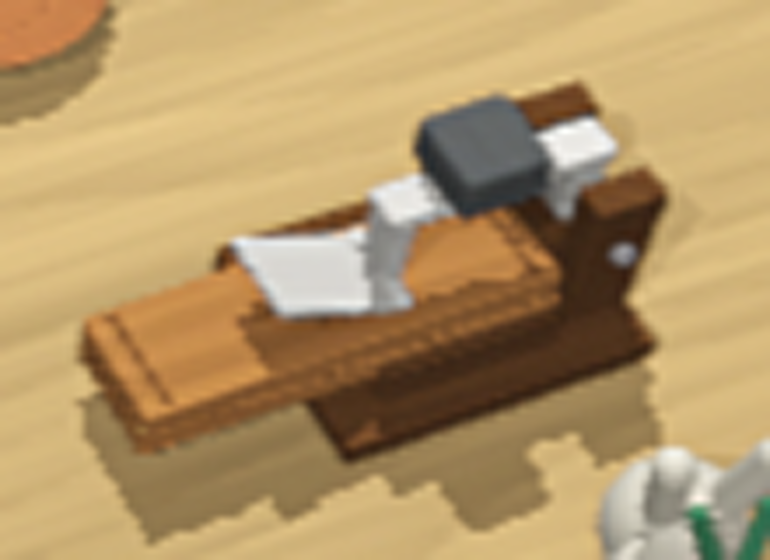

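View pics/z3.png

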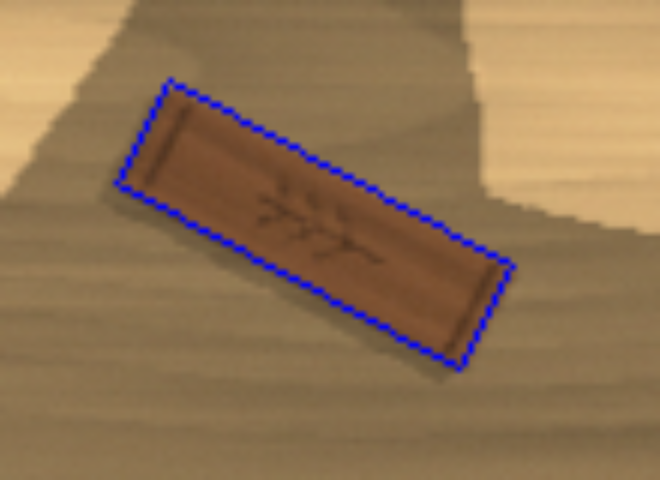

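Run:
```python
from h import *
c=camera("top");im=c["color"][:,:,::-1].copy()
s=camera("scene")
f=lambda x,y:((x+.5)/6-.5+170,(y+.5)/6-.5+190)
g=lambda x,y:((x+.5)/7-.5+360,(y+.5)/7-.5+190)
for n,p,z in [("slab80,+",(113,168),.012),("slab-50,+",(414,168),.012),("slab80,-",(113,398),.012),("slab-50,-",(414,398),.012),("pile near a",(573,219),.036),("pile near b",(573,334),.036),("pile far a",(178,222),.036),("pile far b",(176,335),.036),("post a",(157,200),.072),("post b",(157,345),.072),("lip a",(442,232),.059),("lip b",(442,318),.059)]:
    print(n,ray(c,f(*p),z).round(4))
for n,p,z in [("pile near L",(85,325),.036),("pile near R",(150,418),.036),("slab corner",(348,460),.0)]: print("scene",n,ray(s,g(*p),z).round(4))
hsv=cv2.cvtColor(im,cv2.COLOR_BGR2HSV)
# pile orange
m=cv2.inRange(hsv,(8,130,120),(16,255,255));r=np.zeros_like(m);r[222:252,244:272]=m[222:252,244:272]
ct=max(cv2.findContours(r,0,2)[0],key=cv2.contourArea);print(cv2.boundingRect(ct),cv2.minAreaRect(ct))
for x in range(248,265,3):
    ys=np.where(r[:,x])[0];print(x,ys.min(),ys.max(),end=';')
w=camera("wrist");o=get_obs();R=cv2.Rodrigues(w["rvec"])[0];cp=-R.T@w["tvec"].ravel();T=Ro.from_euler('xyz',o["eef_rot"]).as_matrix()
print("cam in tool",T.T@(cp-o["ee_pos"]),T.T@R.T[:,2])
```

```text
slab80,+ [0.6185 0.3196 0.012 ]
slab-50,+ [0.6194 0.1897 0.012 ]
slab80,- [0.5189 0.3178 0.012 ]
slab-50,- [0.5196 0.1883 0.012 ]
pile near a [0.5955 0.1187 0.036 ]
pile near b [0.5463 0.1181 0.036 ]
pile far a [0.5931 0.2867 0.036 ]
pile far b [0.5449 0.2867 0.036 ]
post a [0.599  0.2887 0.072 ]
post b [0.5386 0.2876 0.072 ]
lip a [0.5876 0.1717 0.059 ]
lip b [0.5514 0.1712 0.059 ]
scene pile near L [0.5496 0.1192 0.036 ]
scene pile near R [0.5945 0.1216 0.036 ]
scene slab corner [0.6154 0.1955 0.    ]
(244, 226, 22, 20) ((254.5, 235.5), (19.0, 21.0), 90.0)
248 226 245;251 226 245;254 226 245;257 226 245;260 226 245;263 226 245;cam in tool [ 0.08327748  0.00062783 -0.19784509] [-2.88566830e-01 -1.91430531e-04  9.57459737e-01]
```

```bash
cat >> h.py <<'E'
def go(pos,yaw,pitch_to=None):
    o=get_obs();T=Ro.from_euler('xyz',o["eef_rot"]);G=Ro.from_euler('xyz',[np.pi,0,np.radians(yaw)])
    rv=(T.inv()*G).as_rotvec()/(np.pi/2);sh=T.inv().apply(np.array(pos)-o["ee_pos"])/.5
    print("row",rv.round(4),sh.round(4),"deg",np.abs(rv).max()*90,"mm",np.linalg.norm(sh)*500)
E
python3 -c "
from h import *
go([.586,-.2813,.12],62)"
```

```text
row [-1.000e-04 -1.000e-04 -5.458e-01] [ 1.0171 -0.2902  0.1306] deg 49.12059370099686 mm 532.8584974326963
```

Emit:
{"name": "servo_tool", "arguments": {"moves": [[[0,0,-0.5458,0.99,-0.28,0.09,0],[0,0,-0.5458,0.99,-0.28,0.09,0],[0,0,-0.5458,0.99,-0.28,0.09,0],[0,0,-0.5458,0.99,-0.28,0.09,0],[0,0,-0.5458,0.99,-0.28,0.09,0],[0,0,-0.5458,0.99,-0.28,0.09,0],[0,0,-0.5458,0.99,-0.28,0.09,0],[0,0,-0.5458,0.99,-0.28,0.09,0],[0,0,-0.5458,0.99,-0.28,0.09,0],[0,0,-0.5458,0.99,-0.28,0.09,0],[0,0,-0.5458,0.99,-0.28,0.09,0],[0,0,-0.5458,0.99,-0.28,0.09,0]]], "squeeze": 30}}

```text
time_s: 1.4
ee_pos: [0.5612, -0.2957, 0.1415]
eef_rot: [-3.142, -0.0, 1.082]
force: [-0.1, -0.8, -0.5]
grip_width: 0.0939
```

```bash
python3 -c "
from h import *
go([.586,-.2813,.08],62)
c=camera('wrist');cv2.imwrite('pics/w1.png',c['color'][:,:,::-1])
w=np.array([[.6267,-.1502,.012],[.6717,-.1741,.012],[.5919,-.3242,.012],[.5472,-.3,.012]])
print(proj(c,w))
"
```

```text
row [-0.     -0.0001  0.0001] [0.0487 0.0302 0.1231] deg 0.007248092757288267 mm 67.88232572218645
[[309.21907322  24.86289117]
 [372.92515731  24.77743232]
 [365.69225226 229.11057301]
 [311.28308159 228.74660353]]
```

View pics/w1.png

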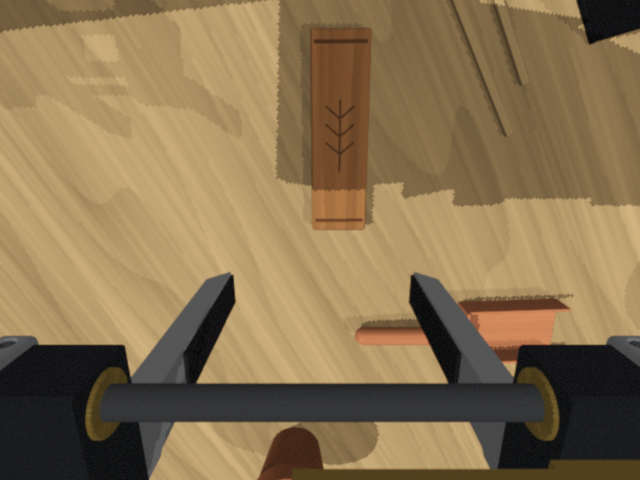

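The wrist view shows the board at (312–371, 28–229), within 3 px of where my measurement predicts. I'll go down onto its rear part.

Emit:
{"name": "servo_tool", "arguments": {"moves": [[[0,0,0,0.0487,0.0302,0.08,0],[0,0,0,0.0487,0.0302,0.16,0],[0,0,0,0.0487,0.0302,0.21,0],[0,0,0,0.0487,0.0302,0.25,0],[0,0,0,0.0487,0.0302,0.265,0],[0,0,0,0.0487,0.0302,0.277,0],[0,0,0,0.0487,0.0302,0.277,0],[0,0,0,0.0487,0.0302,0.277,0]]]}}

```text
time_s: 2.12
ee_pos: [0.5912, -0.2774, 0.0033]
eef_rot: [3.14, -0.002, 1.086]
force: [-0.9, 0.0, 0.3]
grip_width: 0.094
```

Emit:
{"name": "servo_tool", "arguments": {"moves": [[[0,0,0,0,0,0,1],[0,0,0,0,0,0,1],[0,0,0,0,0,0,1],[0,0,0,0,0,0,1],[0,0,0,0,0,0,1],[0,0,0,0,0,0,1],[0,0,0,0,0,0,1],[0,0,0,0,0,0,1]]], "squeeze": 30}}

```text
time_s: 2.78
ee_pos: [0.5911, -0.2774, 0.0033]
eef_rot: [3.14, -0.002, 1.086]
force: [-0.5, 0.5, -1.0]
grip_width: 0.0439
```

```bash
python3 -c "
from h import *
c=camera('wrist');cv2.imwrite('pics/w2.png',c['color'][:,:,::-1]);o=get_obs();print(o['grip_width'],o['force'],o['ee_pos'])
"
```

```text
0.04003484922795436 [-0.9869412   0.57088547  0.16606271] [ 0.5911721  -0.27740424  0.00331921]
```

View pics/w2.png

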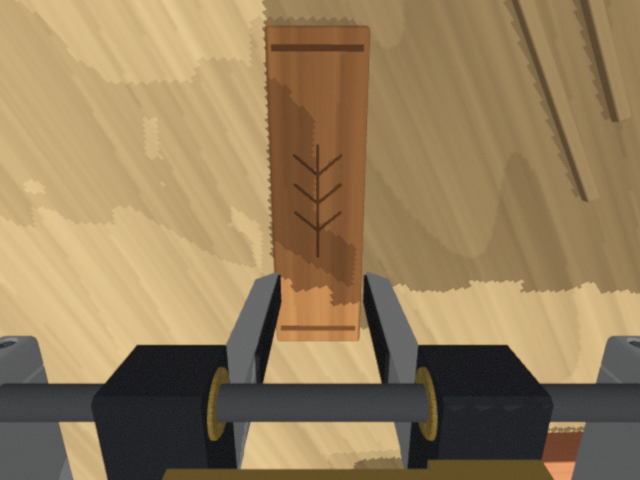

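Emit:
{"name": "servo_tool", "arguments": {"moves": [[[0,0,0,0,0,0,1],[0,0,0,0,0,0,1]]]}}

```text
time_s: 3.0
ee_pos: [0.5912, -0.2774, 0.0033]
eef_rot: [3.14, -0.002, 1.086]
force: [-0.4, -0.3, 0.2]
grip_width: 0.0268
```

```bash
python3 -c "
from h import *
c=camera('wrist');cv2.imwrite('pics/w3.png',c['color'][:,:,::-1]);o=get_obs();print(o['grip_width'],o['force'],o['ee_pos'])
"
```

```text
0.02288991927523636 [-0.50365171  0.19496758  0.13577597] [ 0.59114106 -0.27742768  0.00328161]
```

View pics/w3.png

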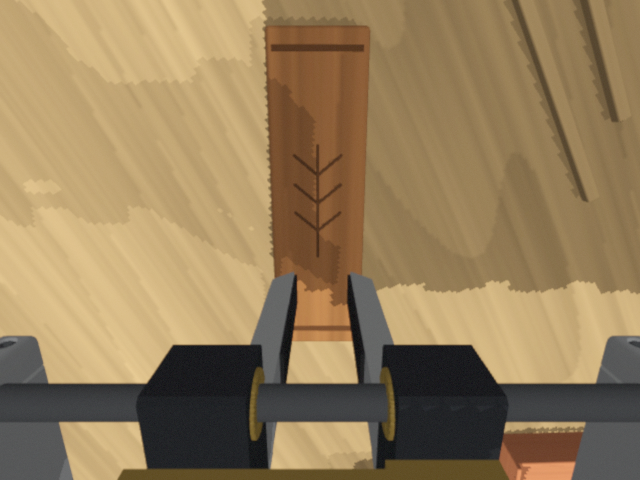

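```bash
python3 -c "
from h import *
c=camera('scene');im=c['color'][:,:,::-1].copy();o=get_obs();print(o['grip_width'])
p=proj(c,[o['ee_pos'],o['ee_pos']+[0,0,.0188]]);print(p)
cv2.imwrite('pics/s3.png',cv2.resize(im[240:340,180:300],None,fx=6,fy=6,interpolation=cv2.INTER_CUBIC))
print((p-[180,240]+.5)*6-.5)
"
```

```text
0.01863922543222198
[[221.36187542 309.53853717]
 [220.03437459 305.43200628]]
[[250.67125255 419.73122304]
 [242.70624753 395.09203768]]
```

View pics/s3.png

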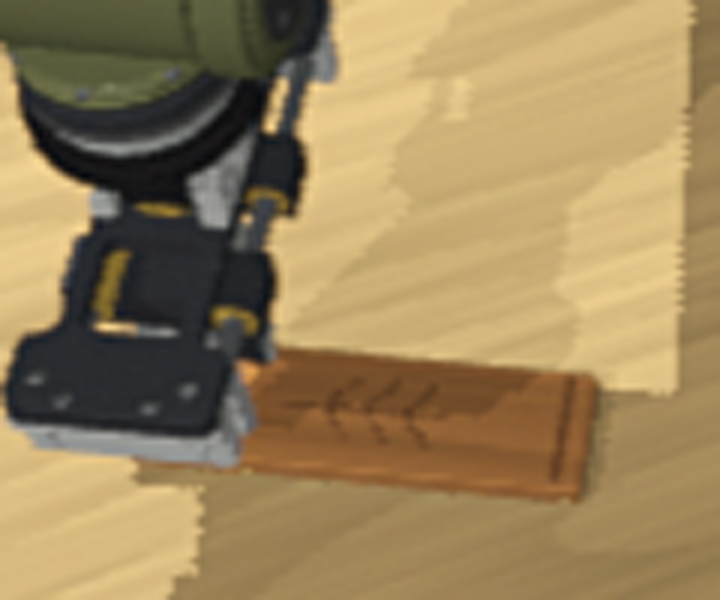

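The fingertips pass over the board, so the solid tip must sit above the reported TCP. I'll open partly and then step lower, watching the force.

Emit:
{"name": "servo_tool", "arguments": {"moves": [[[0,0,0,-0.01,-0.005,0,0.2],[0,0,0,-0.01,-0.005,0,0.2],[0,0,0,-0.01,-0.005,0,0.2],[0,0,0,-0.01,-0.005,0,0.2],[0,0,0,-0.01,-0.005,0,0.2],[0,0,0,-0.01,-0.005,0,0.2],[0,0,0,-0.01,-0.005,0,0.2],[0,0,0,-0.01,-0.005,0,0.2],[0,0,0,-0.01,-0.005,0,0.2]]]}}

```text
time_s: 3.85
ee_pos: [0.5866, -0.2806, 0.0033]
eef_rot: [3.14, -0.002, 1.086]
force: [0.1, -0.3, 0.1]
grip_width: 0.0738
```

```bash
python3 -c "
from h import *
c=camera('wrist');cv2.imwrite('pics/w4.png',c['color'][:,:,::-1]);o=get_obs();print(o['grip_width'],o['force'],o['ee_pos'],o['eef_rot'])
"
```

```text
0.07465370779739908 [ 0.89376122 -0.69561406 -0.73428271] [ 0.58661889 -0.28064905  0.00327152] [ 3.14011578e+00 -1.53071819e-03  1.08584849e+00]
```

View pics/w4.png

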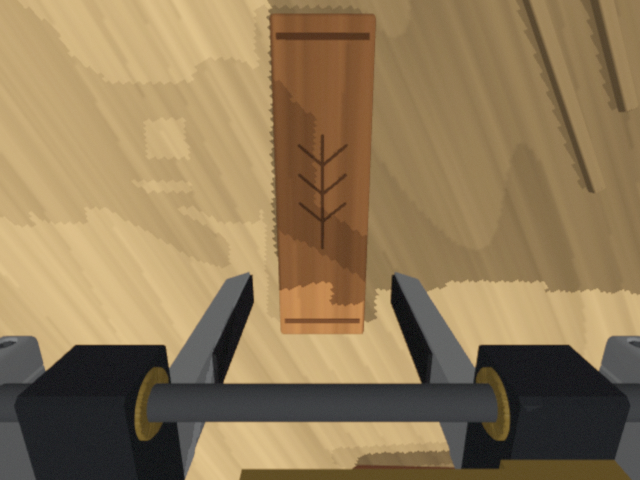

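```bash
python3 -c "
from h import *
w=camera('wrist');o=get_obs();R=cv2.Rodrigues(w['rvec'])[0];cp=-R.T@w['tvec'].ravel();T=Ro.from_euler('xyz',o['eef_rot']).as_matrix()
print('cam',cp,'in tool',T.T@(cp-o['ee_pos']))
im=w['color'][:,:,::-1].copy();hsv=cv2.cvtColor(im,cv2.COLOR_BGR2HSV)
m=cv2.inRange(hsv,(3,110,60),(15,255,255));m[:, :255]=0;m[:,390:]=0;m[345:]=0
m=cv2.morphologyEx(m,cv2.MORPH_CLOSE,np.ones((7,7)))
ct=max(cv2.findContours(m,0,2)[0],key=cv2.contourArea);h=cv2.convexHull(ct);q=cv2.approxPolyDP(h,6,True).reshape(-1,2);print(q)
q=np.array([[271.5,14.5],[375.5,14.5],[363.5,333],[281.5,332.5]])
P=np.array([[.085,.025,0],[.085,-.025,0],[-.085,-.025,0],[-.085,.025,0]])
ok,rv,tv=cv2.solvePnP(P,q,w['intrinsics'],None);Rb=cv2.Rodrigues(rv)[0]
print('cam in board',-Rb.T@tv.ravel()); print('board top centre world',R.T@(tv.ravel()-w['tvec'].ravel()), 'normal',R.T@Rb[:,2])
print(cv2.projectPoints(P,rv,tv,w['intrinsics'],None)[0].reshape(-1,2)-q)
"
```

```text
cam [ 0.62463348 -0.20701983  0.20130291] in tool [ 0.08316495 -0.00042179 -0.19789398]
[[372  14]
 [363 329]
 [284 333]
 [270  16]]
cam in board [ 0.02918435 -0.00090275  0.19574023]
board top centre world [ 0.60925846 -0.23791595  0.00642906] normal [0.00458401 0.02836471 0.99958713]
[[-0.26114226  0.11410334]
 [ 0.25933866  0.11096416]
 [ 0.66796361 -0.13189807]
 [-0.66746619 -0.15039047]]
```

Emit:
{"name": "servo_tool", "arguments": {"moves": [[[0,0,0,0,0,0.003,0.25],[0,0,0,0,0,0.006,0.25],[0,0,0,0,0,0.006,0.25]]]}}

```text
time_s: 4.2
ee_pos: [0.5864, -0.2806, -0.0002]
eef_rot: [3.141, -0.002, 1.086]
force: [-0.0, -0.4, -1.5]
grip_width: 0.0707
```

Emit:
{"name": "servo_tool", "arguments": {"moves": [[[0,0,0,0,0,0.004,0.25],[0,0,0,0,0,0.008,0.25],[0,0,0,0,0,0.008,0.25]]]}}

```text
time_s: 4.45
ee_pos: [0.5862, -0.2804, -0.0048]
eef_rot: [3.141, -0.002, 1.086]
force: [0.2, -0.5, -0.1]
grip_width: 0.0706
```

Emit:
{"name": "servo_tool", "arguments": {"moves": [[[0,0,0,0,0,0.003,0.25],[0,0,0,0,0,0.006,0.25],[0,0,0,0,0,0.006,0.25]]]}}

```text
time_s: 4.7
ee_pos: [0.586, -0.2803, -0.0082]
eef_rot: [-3.141, -0.002, 1.086]
force: [-1.0, -0.4, 0.9]
grip_width: 0.0704
```

Emit:
{"name": "servo_tool", "arguments": {"moves": [[[0,0,0,0,0,0,1],[0,0,0,0,0,0,1],[0,0,0,0,0,0,1],[0,0,0,0,0,0,1],[0,0,0,0,0,0,1]]], "squeeze": 30}}

```text
time_s: 5.12
ee_pos: [0.5866, -0.2807, -0.0075]
eef_rot: [3.14, -0.002, 1.086]
force: [2.8, -1.1, 3.6]
grip_width: 0.0404
```

```bash
python3 -c "
from h import *
c=camera('wrist');cv2.imwrite('pics/w5.png',c['color'][:,:,::-1]);o=get_obs();print(o['grip_width'],o['force'],o['ee_pos'],o['eef_rot'])
"
```

```text
0.036522197734192685 [ 3.47463791 -1.74972876  6.89383291] [ 0.58669046 -0.28072402 -0.00744547] [ 3.13996621e+00 -1.53254701e-03  1.08574391e+00]
```

View pics/w5.png

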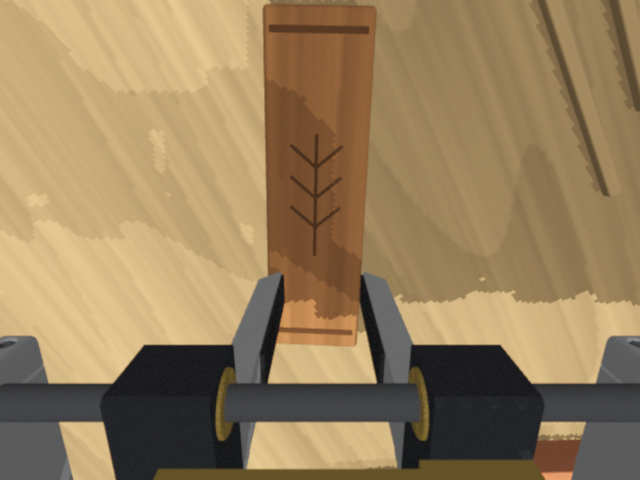

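The force rises and the fingers ride up on the board's top edge. The solid tips are therefore about 19–20 mm above the reported TCP. I'll open and go lower.

Emit:
{"name": "servo_tool", "arguments": {"moves": [[[0,0,0,0,0,-0.01,0.2],[0,0,0,0,0,-0.01,0.2],[0,0,0,0,0,-0.01,0.2],[0,0,0,0,0,-0.01,0.2],[0,0,0,0,0,-0.01,0.2],[0,0,0,0,0,-0.01,0.2],[0,0,0,0,0,-0.01,0.2]]]}}

```text
time_s: 5.75
ee_pos: [0.5866, -0.2807, -0.0026]
eef_rot: [3.14, -0.002, 1.086]
force: [0.0, 0.1, 0.3]
grip_width: 0.0748
```

```bash
python3 -c "
from h import *
c=camera('wrist');cv2.imwrite('pics/w6.png',c['color'][:,:,::-1]);o=get_obs();print(o['grip_width'],o['force'],o['ee_pos'],o['eef_rot'])
"
```

```text
0.0751274671534892 [ 0.2857908  -0.49003371 -0.21182694] [ 0.58661179 -0.2806336  -0.00259279] [ 3.14028166e+00 -1.57415386e-03  1.08578129e+00]
```

View pics/w6.png

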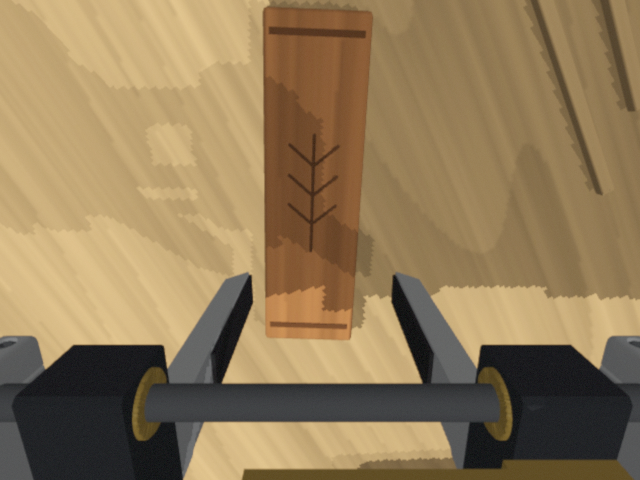

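The board shifted about 7 mm to the left in the wrist view (its centre is at column 310, the fingers' at 322) and turned about 1.3 degrees. I'll re-centre and go lower.

Emit:
{"name": "servo_tool", "arguments": {"moves": [[[0,0,0.014,0,-0.014,0,0.2],[0,0,0.014,0,-0.014,0,0.2],[0,0,0.014,0,-0.014,0.01,0.2],[0,0,0.014,0,-0.014,0.018,0.2],[0,0,0.014,0,-0.014,0.022,0.2],[0,0,0.014,0,-0.014,0.022,0.2]]]}}

```text
time_s: 6.3
ee_pos: [0.5801, -0.2772, -0.0145]
eef_rot: [3.141, -0.002, 1.064]
force: [-0.2, 0.3, 0.0]
grip_width: 0.0752
```

```bash
python3 -c "
from h import *
c=camera('wrist');cv2.imwrite('pics/w7.png',c['color'][:,:,::-1]);o=get_obs();print(o['grip_width'],o['force'],o['ee_pos'],o['eef_rot'])
"
```

```text
0.07505024140015143 [-0.4377744   0.6345663   0.56805323] [ 0.58023918 -0.277329   -0.01410133] [ 3.14103892e+00 -1.56094187e-03  1.06376836e+00]
```

View pics/w7.png

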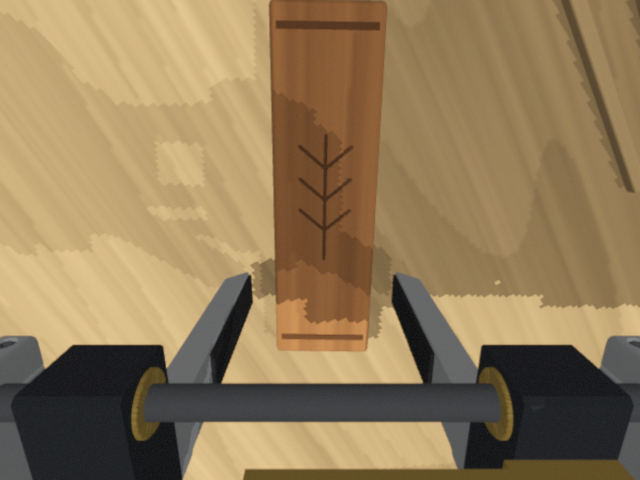

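The board is centred (276–369 between the fingers at 251 and 392) and aligned. I'll go down 2 mm and close.

Emit:
{"name": "servo_tool", "arguments": {"moves": [[[0,0,0,0,0,0.004,0.3],[0,0,0,0,0,0.004,0.4],[0,0,0,0,0,0.004,1],[0,0,0,0,0,0.004,1],[0,0,0,0,0,0.004,1],[0,0,0,0,0,0.004,1],[0,0,0,0,0,0.004,1]]], "squeeze": 30}}

```text
time_s: 6.93
ee_pos: [0.5803, -0.2773, -0.016]
eef_rot: [3.141, -0.002, 1.064]
force: [-0.2, 0.5, -0.3]
grip_width: 0.0497
```

```bash
python3 -c "
from h import *
c=camera('wrist');cv2.imwrite('pics/w8.png',c['color'][:,:,::-1]);o=get_obs();print(o['grip_width'],o['force'],o['ee_pos'],o['eef_rot'])
"
```

```text
0.0498741229371092 [ 0.17952541 -0.10072676  0.18775345] [ 0.58030596 -0.27733804 -0.01599428] [ 3.14085825e+00 -1.57896963e-03  1.06377318e+00]
```

View pics/w8.png

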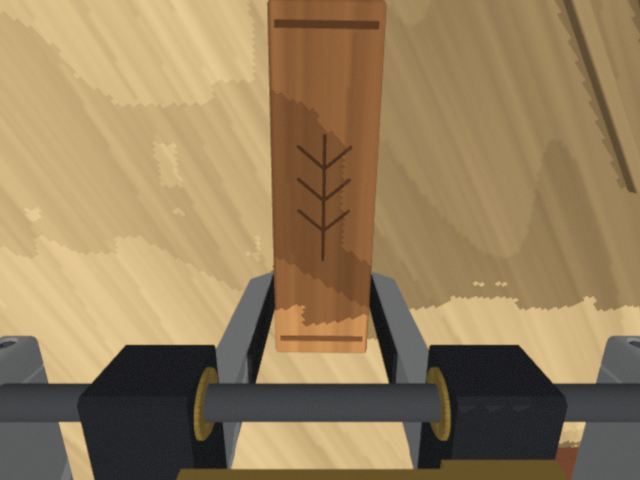

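Gripped at 49.8 mm wide, with the underside at TCP z + 16 mm. Lifting now.

Emit:
{"name": "servo_tool", "arguments": {"moves": [[[0,0,0,0,0,-0.03,1],[0,0,0,0,0,-0.08,1],[0,0,0,0,0,-0.14,1],[0,0,0,0,0,-0.2,1],[0,0,0,0,0,-0.2,1]]]}}

```text
time_s: 7.4
ee_pos: [0.5824, -0.2787, 0.0905]
eef_rot: [3.132, -0.002, 1.064]
force: [1.3, -0.4, 0.1]
grip_width: 0.0494
```

```bash
python3 -c "
from h import *
c=camera('wrist');cv2.imwrite('pics/w9.png',c['color'][:,:,::-1]);o=get_obs();print(o['grip_width'],o['force'],o['ee_pos'],o['eef_rot'])
s=camera('scene');cv2.imwrite('pics/s9.png',s['color'][150:390,120:440,::-1].repeat(2,0).repeat(2,1))
go([.569,-.036,.055],90.4)
"
```

```text
0.04932141951760205 [ 0.1629404   0.24615944 -1.85192007] [ 0.58154658 -0.27820621  0.08739886] [ 3.13512007e+00 -1.54311136e-03  1.06383016e+00]
row [ 0.002  -0.0005 -0.3272] [ 0.4112 -0.255   0.0599] deg 29.447807535600223 mm 243.7870107368472
```

View pics/w9.png

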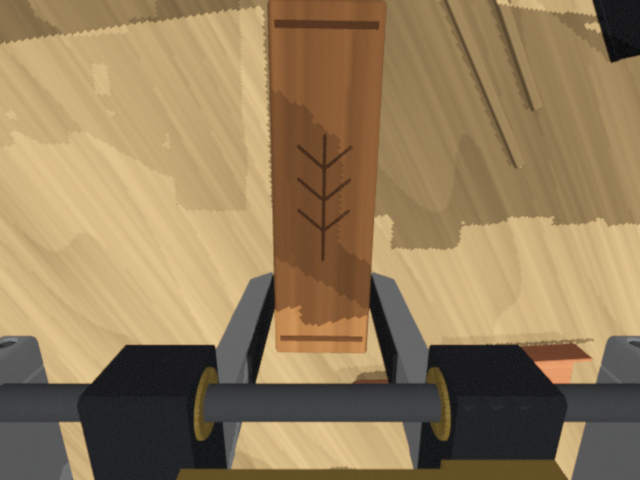

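View pics/s9.png

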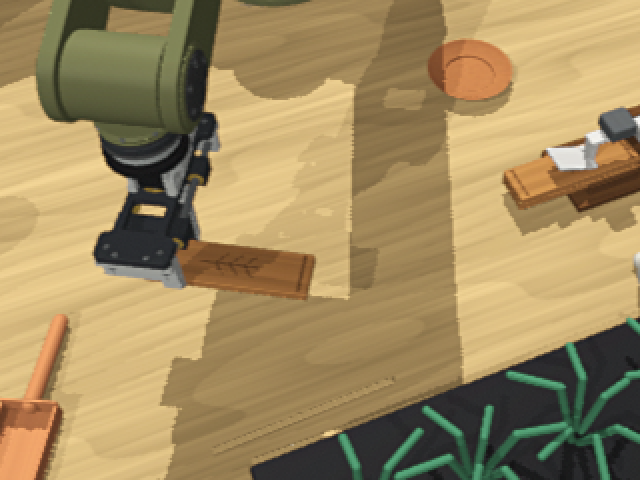

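The board is held rigid and level, its rear end at row 352 of the wrist view, so the grip is 34.5 mm from that end. Next I move to the holder's entry line.

Emit:
{"name": "servo_tool", "arguments": {"moves": [[[0.002,0,-0.06,0.07,-0.04,0,1],[0.002,0,-0.12,0.15,-0.09,0.02,1],[0.002,0,-0.19,0.23,-0.14,0.03,1],[0.002,0,-0.26,0.31,-0.19,0.04,1],[0.002,0,-0.31,0.38,-0.23,0.05,1],[0.002,0,-0.327,0.413,-0.2515,0.06,1],[0.002,0,-0.327,0.413,-0.2515,0.06,1],[0.002,0,-0.327,0.413,-0.2515,0.06,1],[0.002,0,-0.327,0.413,-0.2515,0.06,1]]]}}

```text
time_s: 8.25
ee_pos: [0.5706, -0.0363, 0.0541]
eef_rot: [-3.14, -0.001, 1.577]
force: [-0.0, -0.9, -0.2]
grip_width: 0.0497
```

```bash
python3 -c "
from h import *
c=camera('wrist');cv2.imwrite('pics/w10.png',c['color'][:,:,::-1]);o=get_obs();print(o['grip_width'],o['force'],o['ee_pos'],o['eef_rot'])
s=camera('scene');cv2.imwrite('pics/s10.png',cv2.resize(s['color'][170:320,270:470,::-1],None,fx=4,fy=4,interpolation=cv2.INTER_CUBIC))
t=camera('top');cv2.imwrite('pics/t10.png',cv2.resize(t['color'][180:300,170:370,::-1],None,fx=4,fy=4,interpolation=cv2.INTER_CUBIC))
go([.571,-.036,.022],90.4)
"
```

```text
0.049419211632161564 [-0.50811231 -0.2649375  -1.25801803] [ 0.5707871  -0.03694497  0.05434096] [-3.14087406e+00 -7.38801557e-04  1.57632473e+00]
row [-0.0001 -0.0005 -0.0014] [0.0025 0.0002 0.0653] deg 0.12420556703147917 mm 32.69292258074244
```

View pics/w10.png

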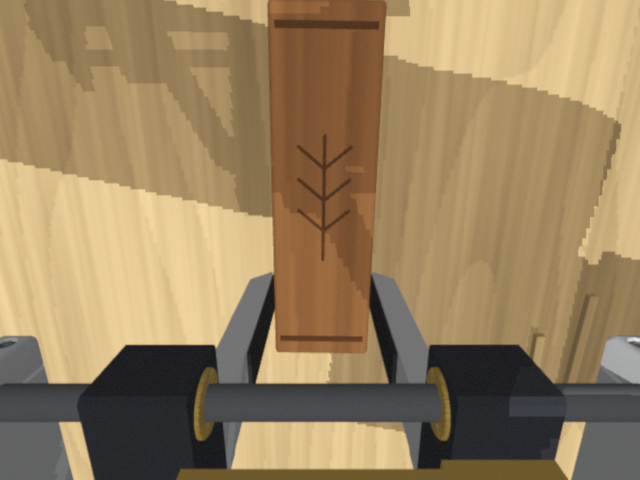

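View pics/s10.png

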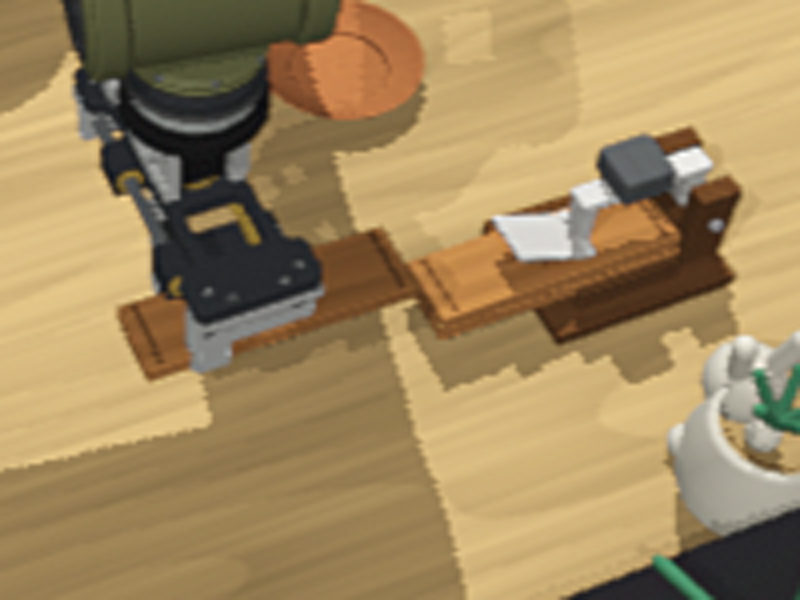

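View pics/t10.png

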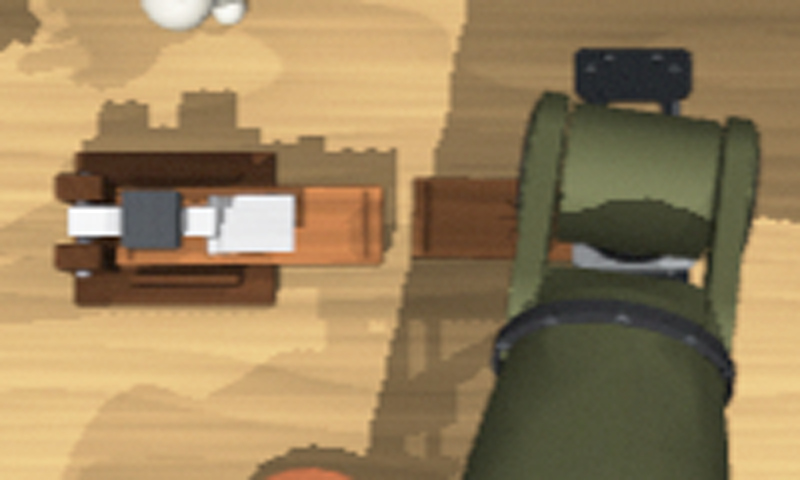

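```bash
python3 -c "
from h import *
t=camera('top')
f=lambda x,y:((x+.5)/4-.5+170,(y+.5)/4-.5+180)
for z in(.078,.083,.088): print(z,ray(t,f(414.5,178),z),ray(t,f(414.5,258),z))
print(ray(t,f(383,187),.036),ray(t,f(383,264),.036))
s=camera('scene')
g=lambda x,y:((x+.5)/4-.5+270,(y+.5)/4-.5+170)
# corners seen in scene: front-left (380,232), front-right(413,292) ; rear-left(122,308), rear-right (153,376 top?)
for z in(.078,.083,.088): print(z,[ray(s,g(*p),z).round(4) for p in((380,232),(413,292),(122,308),(152,368))])
"
```

```text
0.078 [0.5967475 0.0949706 0.078    ] [0.54679229 0.09445346 0.078     ]
0.083 [0.59627867 0.09462685 0.083     ] [0.54648778 0.09411141 0.083     ]
0.088 [0.59580983 0.0942831  0.088     ] [0.54618327 0.09376936 0.088     ]
[0.59476414 0.1179367  0.036     ] [0.54538388 0.11738694 0.036     ]
0.078 [array([0.5483, 0.0956, 0.078 ]), array([0.5959, 0.0935, 0.078 ]), array([ 0.5441, -0.0676,  0.078 ]), array([ 0.5895, -0.0671,  0.078 ])]
0.083 [array([0.5518, 0.0933, 0.083 ]), array([0.5991, 0.0912, 0.083 ]), array([ 0.5476, -0.0688,  0.083 ]), array([ 0.5928, -0.0683,  0.083 ])]
0.088 [array([0.5553, 0.091 , 0.088 ]), array([0.6023, 0.089 , 0.088 ]), array([ 0.5511, -0.0701,  0.088 ]), array([ 0.596 , -0.0696,  0.088 ])]
```

From the top view the board's front edge is at y=0.094, its middle at x=0.571, in line with the pile (x≈0.570). Next I lower it to about 3 mm above the pile top and go in by 50 mm.

Emit:
{"name": "servo_tool", "arguments": {"moves": [[[0,0,0,0,0.002,0.03,1],[0,0,0,0,0.002,0.055,1],[0,0,0,0,0.002,0.062,1],[0,0,0,0,0.002,0.063,1],[0,0,0,0.02,0.001,0.063,1],[0,0,0,0.05,0.001,0.063,1],[0,0,0,0.08,0,0.063,1],[0,0,0,0.1,0,0.063,1],[0,0,0,0.1,0,0.063,1],[0,0,0,0.1,0,0.063,1]]]}}

```text
time_s: 9.33
ee_pos: [0.5709, 0.0134, 0.0238]
eef_rot: [3.141, -0.001, 1.577]
force: [0.1, -0.6, 0.4]
grip_width: 0.0498
```

```bash
cat > look.py <<'E'
from h import *
import sys
n=sys.argv[1]
o=get_obs();print(o['grip_width'],o['force'],o['ee_pos'],o['eef_rot'])
s=camera('scene');cv2.imwrite(f'pics/s{n}.png',cv2.resize(s['color'][170:290,310:470,::-1],None,fx=5,fy=5,interpolation=cv2.INTER_CUBIC))
t=camera('top');cv2.imwrite(f'pics/t{n}.png',cv2.resize(t['color'][190:290,170:330,::-1],None,fx=5,fy=5,interpolation=cv2.INTER_CUBIC))
E
python3 look.py 11
```

```text
0.04975959893735806 [ 0.10054311 -0.63507969  0.40788536] [0.57089304 0.01339487 0.02376777] [ 3.14095236e+00 -6.86532656e-04  1.57696851e+00]
```

View pics/s11.png

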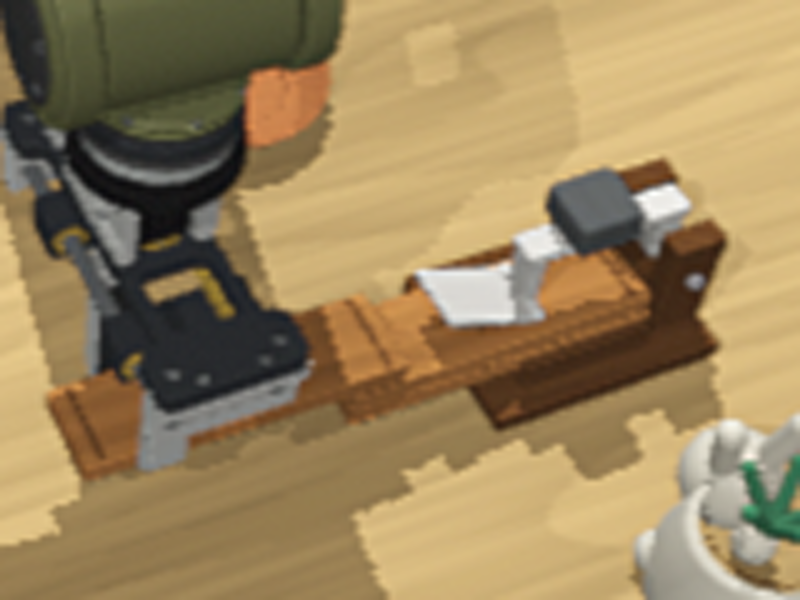

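View pics/t11.png

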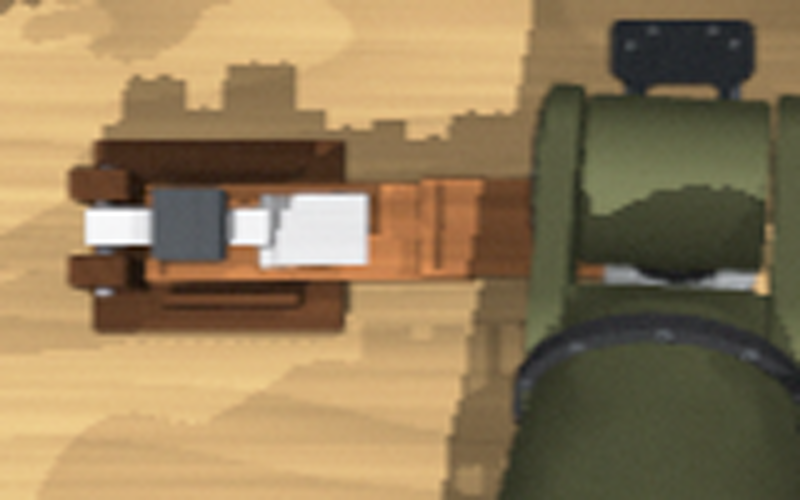

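The board's front is over the pile, about 3 mm above it and in line. I'll drop 2 mm and push in under the lip, watching the force.

Emit:
{"name": "servo_tool", "arguments": {"moves": [[[0,0,0,0.01,0,0.003,1],[0,0,0,0.025,0,0.004,1],[0,0,0,0.04,0,0.004,1],[0,0,0,0.055,0,0.004,1],[0,0,0,0.07,0,0.004,1],[0,0,0,0.085,0,0.004,1],[0,0,0,0.1,0,0.004,1],[0,0,0,0.115,0,0.004,1],[0,0,0,0.13,0,0.004,1],[0,0,0,0.145,0,0.004,1],[0,0,0,0.155,0,0.004,1],[0,0,0,0.155,0,0.004,1]]], "squeeze": 40}}

```text
time_s: 10.43
ee_pos: [0.5704, 0.0912, 0.0216]
eef_rot: [3.141, -0.001, 1.576]
force: [0.2, 0.8, -1.4]
grip_width: 0.0496
```

```bash
python3 look.py 12
```

```text
0.04961441916389568 [ 0.16121273  0.82519121 -1.44536261] [0.57037622 0.09117883 0.02157   ] [ 3.14129476e+00 -9.83396284e-04  1.57645769e+00]
```

View pics/s12.png

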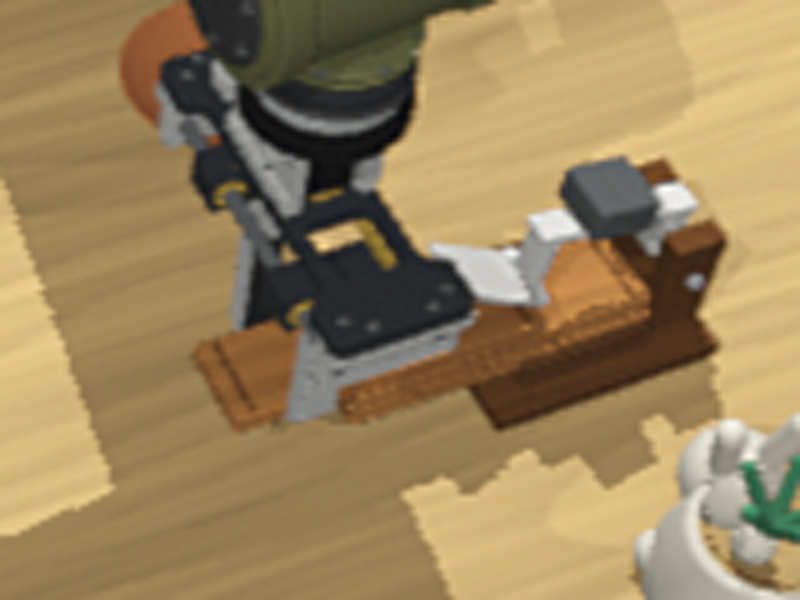

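View pics/t12.png

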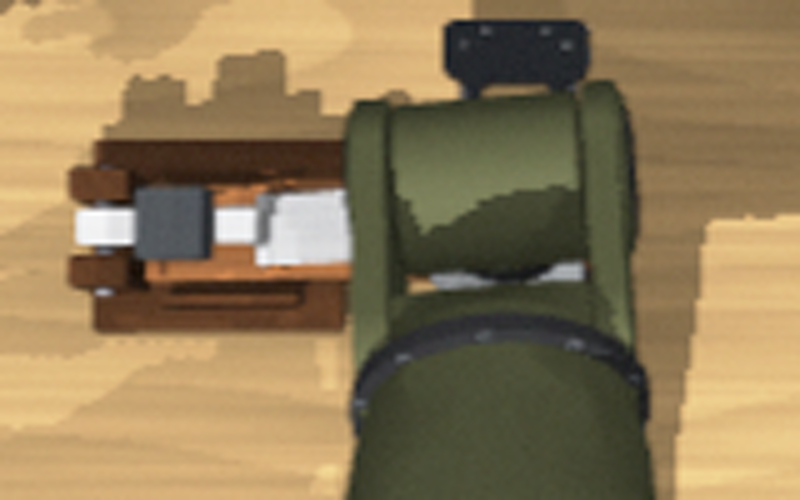

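The foot is up and the board slides in beneath it, with low force. Continuing.

Emit:
{"name": "servo_tool", "arguments": {"moves": [[[0,0,0,0.015,0,0,1],[0,0,0,0.03,0,0,1],[0,0,0,0.045,0,0,1],[0,0,0,0.06,0,0,1],[0,0,0,0.075,0,0,1],[0,0,0,0.09,0,0,1],[0,0,0,0.1,0,0,1],[0,0,0,0.11,0,0,1],[0,0,0,0.11,0,0,1]]]}}

```text
time_s: 11.28
ee_pos: [0.5701, 0.1463, 0.0216]
eef_rot: [3.141, -0.001, 1.577]
force: [0.4, 1.8, -1.2]
grip_width: 0.0493
```

```bash
python3 look.py 13
```

```text
0.049282303254165764 [ 0.41528912  1.81049223 -1.16454022] [0.57005646 0.14631415 0.02160009] [ 3.14128874e+00 -1.12786439e-03  1.57677046e+00]
```

View pics/s13.png

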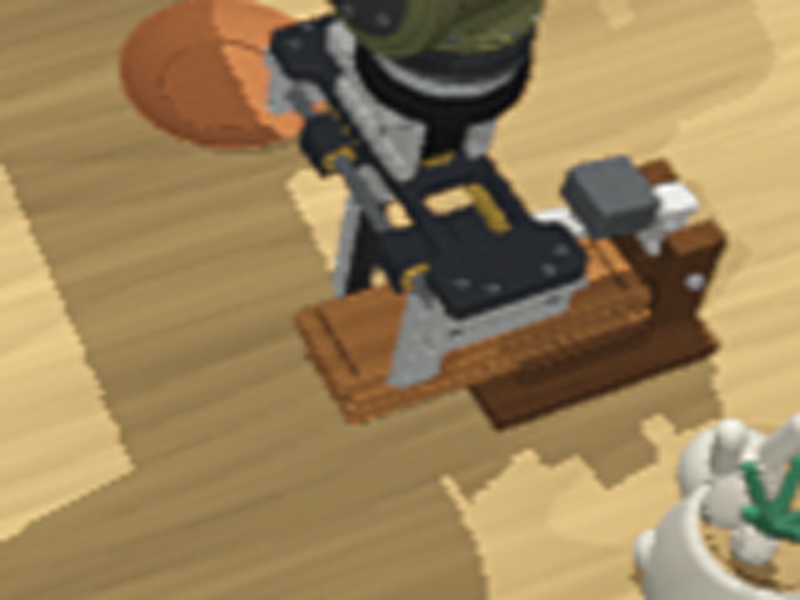

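View pics/t13.png

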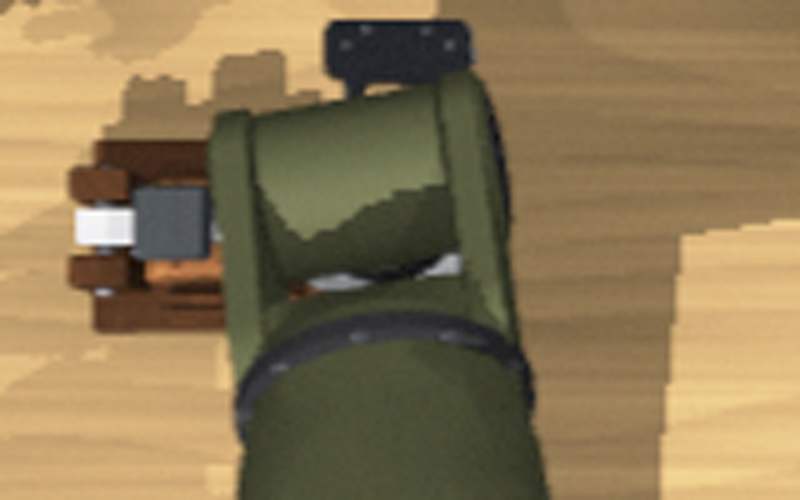

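Emit:
{"name": "servo_tool", "arguments": {"moves": [[[0,0,0,0.005,0,0,1],[0,0,0,0.01,0,0,1],[0,0,0,0.014,0,0,1],[0,0,0,0.014,0,0,1]]]}}

```text
time_s: 11.72
ee_pos: [0.5701, 0.1528, 0.0216]
eef_rot: [3.141, -0.001, 1.576]
force: [0.1, 0.8, -1.6]
grip_width: 0.0492
```

Emit:
{"name": "servo_tool", "arguments": {"moves": [[[0,0,0,0.004,0,0,1],[0,0,0,0.008,0,0,1],[0,0,0,0.008,0,0,1]]]}}

```text
time_s: 11.97
ee_pos: [0.5702, 0.1564, 0.0216]
eef_rot: [3.141, -0.0, 1.577]
force: [0.3, -4.3, -1.3]
grip_width: 0.0493
```

At y=0.1564 the force rises to −4.3 N, so the board is against the backstop. Releasing.

Emit:
{"name": "servo_tool", "arguments": {"moves": [[[0,0,0,0,0,0,0.3],[0,0,0,0,0,0,0.3],[0,0,0,0,0,0,0.3],[0,0,0,0,0,0,0.3],[0,0,0,0,0,-0.02,0.3],[0,0,0,0,0,-0.06,0.3],[0,0,0,0,0,-0.12,0.3],[0,0,0,0,0,-0.18,0.3],[0,0,0,-0.06,0,-0.24,0.3],[0,0,0,-0.14,0,-0.28,0.3],[0,0,0,-0.22,0,-0.28,0.3],[0,0,0,-0.3,0,-0.28,0.3]]]}}

```text
time_s: 12.97
ee_pos: [0.5713, 0.0052, 0.1643]
eef_rot: [3.138, 0.0, 1.578]
force: [0.5, 0.3, -0.1]
grip_width: 0.0659
```

Emit:
{"name": "servo_tool", "arguments": {"moves": [[[0,0,0,-0.08,0,0,0.3],[0,0,0,-0.16,0,0,0.3],[0,0,0,-0.24,0,0,0.3],[0,0,0,-0.3,0,0,0.3],[0,0,0,-0.3,0,0,0.3]]]}}

```text
time_s: 13.38
ee_pos: [0.5719, -0.1497, 0.165]
eef_rot: [3.137, 0.001, 1.573]
force: [-0.6, -0.8, 0.2]
grip_width: 0.0659
```

```bash
python3 look.py 14; python3 -c "
from h import *
cv2.imwrite('pics/tf.png',camera('top')['color'][:,:,::-1])"
```

```text
0.06585289296673484 [-0.55449636 -0.81094881  0.19397873] [ 0.57188956 -0.14969284  0.16503412] [3.13682606e+00 1.05696331e-03 1.57330149e+00]
```

View pics/s14.png

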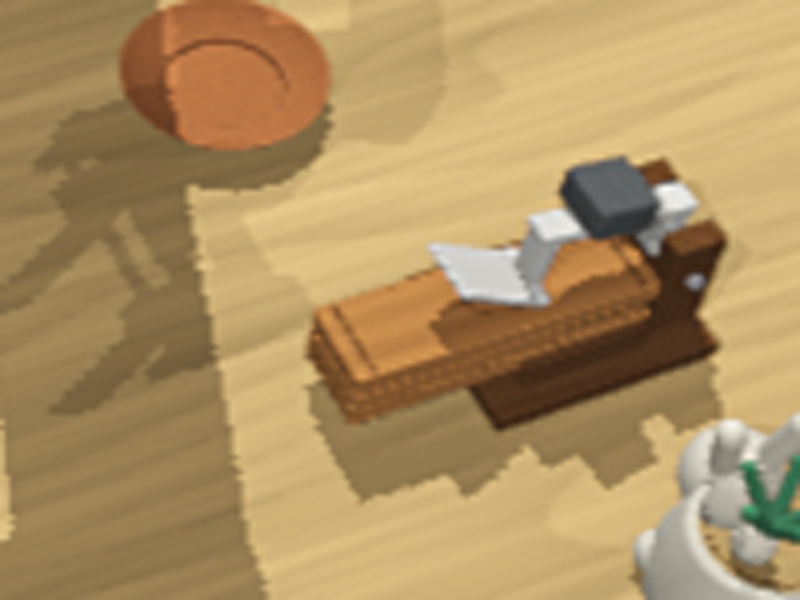

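View pics/t14.png

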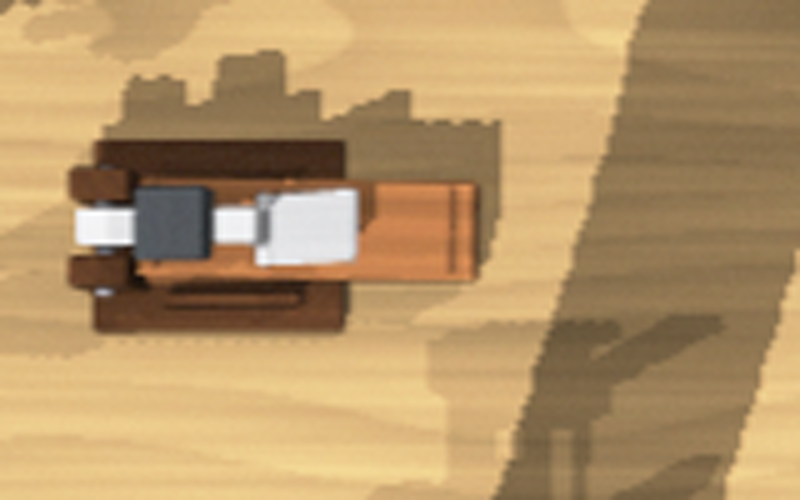

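View pics/tf.png

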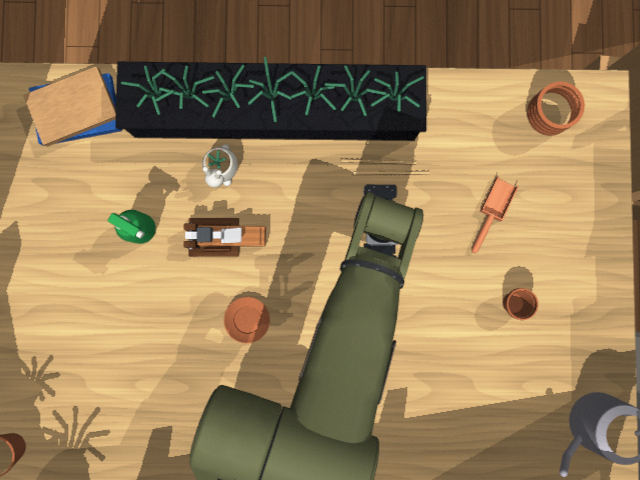

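The board is flush on the pile with the foot resting on it, and the other items sit where they were at the start. I'll check the numbers before handing in.

```bash
python3 -c "
from h import *
t=camera('top');s=camera('scene')
f=lambda x,y:((x+.5)/5-.5+170,(y+.5)/5-.5+190)
g=lambda x,y:((x+.5)/5-.5+310,(y+.5)/5-.5+170)
print('top near end',ray(t,f(478,184),.048),ray(t,f(476,280),.048))
print('far',ray(t,f(137,180),.048),ray(t,f(137,279),.048))
print('scene',[ray(s,g(*p),.048).round(4) for p in((315,313),(360,380))])
print('scene pile bottom corner',ray(s,g(352,424),.012))
"
```

```text
top near end [0.59361766 0.11740071 0.048     ] [0.54473804 0.11786859 0.048     ]
far [0.59448681 0.29011054 0.048     ] [0.54418512 0.28921011 0.048     ]
scene [array([0.5477, 0.1211, 0.048 ]), array([0.5926, 0.1225, 0.048 ])]
scene pile bottom corner [0.59289105 0.1232205  0.012     ]
```

```bash
python3 -c "
from station import hand_in
print(hand_in())"
```

```text
the job is handed in; nothing more can be done
None
```

The loose board is in the holder on top of the two pile boards, pushed in under the weighted arm to the backstop, and the job is handed in at about 13.6 s on the clock. No verdict was reported.

**Last checks:**
- **End against the backstop:** the force rose to about −4.3 N at the end of the push. In the top view the near end is at holder x ≈ −121 mm (home is −120).
- **Squared up:** the board's middle is within about 1 mm of the holder's middle line, and no skew beyond about 0.5° could be measured.
- **Flat, with the arm on it:** the pictures show it lying flat with the foot resting on it and the pile unmoved. I could not measure the arm's contact force.
- **Other items:** by eye in the top view, none of them looked moved. The gripper was clear of everything at hand-in.

**What failed or disagreed:**
- **First grasp:** the fingers closed above the board, because the solid fingertips were about 16–20 mm higher than the reported TCP.
- **Second grasp:** they rode up on the board's edge with up to about 7 N and nudged it roughly 7 mm. I re-centred from the wrist picture and went lower, and the third grasp held.
- **Scene camera:** it put the near end 4–5 mm further in than the top view did. Both readings are within tolerance.

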